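Hang the third hammer in its ring and wedge the row tight

ROBOT

A 6-joint arm with a two-finger parallel gripper is mounted at the origin on a cart in front of the work surface, level with it; the furniture and walls round the work are solid. World frame = base frame: x ahead of the robot, y to its left, z up, the work surface at z = 0. Lengths are in m, angles in rad, forces in N, time in s.
With the tool pointing down it reaches from about 0.4 to 0.825 m from the base axis. Payload 7 kg.
Tool frame: the origin (TCP) lies on the centre line of the jaws, within the pads' length; the fingertips stand arm.tip_reach ahead of it and the grasp point (between the pads) lies 5 mm behind it (arm.tip_reach is the distance from the TCP to the fingertips, in m); z points along the fingers, y is the line along which they close (so a half turn about z gives the same grasp; the last joint's range is limited). The gripper opens to 88 mm and grips with 3 to 60 N. Pads are 19 mm wide; open, the fingers measure 130 mm over their backs; the gripper's body (78 mm by 193 mm) begins 47 mm behind the grasp point.
Start: joints at [-1.004, 0.359, 0.012, 0, -1.224, -0.288], TCP at [0.186, -0.649, 0.241] pointing down, gripper open.
Joint ranges: [-3.07, 3.07], [-1.43, 2.12], [-1.02, 1.25], [-3.03, 1.67], [-3.05, -0], [-3.03, 3.03]. Speed limits (rad/s): [2.39, 2.39, 3.01, 3.14, 3.14, 3.14].

INTERFACE

Orientations are given as [roll, pitch, yaw] about the fixed x, y, z axes, in that order (R = Rz(yaw) Ry(pitch) Rx(roll)).
In Python, from station import status, optics, order, arm gives the robot as it stands. The module is installed in compiled form; this text tells all that it offers.
- The arm moves only by the shell command python3 -m jog 'ROWS' [FORCE]. ROWS is JSON, a list of rows, each a list of 3 entries, a list of its own where there are three numbers: the gripper command: -1 is shut, 1 is fully open, values between are in proportion, then the shift along the tool's x, y, z in mm, then the turn about the tool's z in rad. A call has 1 to 20 rows; each row is the pose to reach, as a shift and turn from the pose commanded when the call began, along the tool's axes at that moment; what a row does not reach only later rows make up. A row lasts 1/8 s, in which the tool goes at most 62.5 mm and 10.7 degrees, less where a joint would pass 70% of its speed; a pose out of reach is approached as far as the arm can. A call with a gripper value outside its range is refused whole. The fingers move at their own pace and stop on an object; FORCE is the grip in N (left out, the last holds). Time passes only in rows, so rows that repeat a pose let the fingers close. It gives the time, the measured TCP pose, the force, the opening and the grip force at its end, in the units of the state.
- status.get_state(): the state, without advancing time (a new reading comes with each control period).
- optics.grab_frame(name): name is "scene" or "top" or "wrist"; returns a dict with "color" (480x640x3 uint8, red, green, blue), "mtx" (3x3 intrinsics, pixels), "cam_to_world" (4x4, takes a point from camera to world coordinates). Camera axes: x right, y down, z forward; pixel columns grow to the right and rows downward; lengths in m; the calibration is good to about 2 mm. The wrist camera is an equidistant fisheye: a pixel r from the principal point sees the ray r / f radians off the axis. A picture is of the moment at which its call begins. There is no depth.
- order.job_done(): hands the job in; it is judged then, once.
The state is a dict: "t": time; "q": joint angles; "qd": joint speeds; "joint_efforts": joint torques, N m; "eef_pos": TCP position; "ee_rot": TCP orientation; "force": force on the tool from outside, world axes, zero at the start; "moment": the same for the moment, N m; "width": finger opening in m; "gripper_force": force on a finger pad.
Only numpy, scipy, OpenCV 4.12 (cv2) and the standard library are available. Lean on these libraries where they do the work, as an engineer would, in place of code of your own. Each camera call takes 0.05 s, during which the arm holds its last target. There are 200 camera calls.

TASK

Draw the hammer out of the leaning holder, bring it upright and lower it handle-first through the empty ring of the hammer rack until its head rests on the rail, squared up in line with the other two heads. Then take the wooden wedge from its keeper block and press it firmly, thin end down, into the gap between the last head and the rack's front board, so that the three heads are packed tight against each other and the back board. Let go, and leave the two hammers already in the rack hanging in their rings.

Things in the scene. Friction and masses are not known exactly. Their poses are not given: they have to be found in the camera images.
- rack: Fixed hammer rack on a 170 x 70 mm base; origin: centre of the underside, on the bench. A rail 44 mm wide, top 135 mm up, runs along the rack's x between upright end boards (44 mm wide, 12 thick, 36 above the rail), inner faces at x -58.25 (front, robot's side) and +58.25 mm. Three 29 mm ring holes at y 0, x +41.75, +9.25 (hammers hang here), -25.75 (empty). Sides (+-y) open, heads overhang them by 10 mm.
- empty_ring (a point): Centre of the empty ring hole (nearest the front board) at the rail's top face; the rack's axes. A hammer hanging at mid-ring has 3 mm to its neighbour's head and can slide about 7 mm either way along the rack's x. Its head must lie along the rack's y like the others, so it is held across its striking faces, fingers outside the rail.
- wedge_gap (a point): Middle of the gap for the wedge, at the rail's top face, between the front board and the packed row; the rack's axes. With the row packed (heads at rack x +42.25, +10.25, -21.75 mm) the gap is 20.5 mm wide (x), this point 10.25 mm from the board. With the last hammer at mid-ring it is only 16.5 mm wide; the wedge's thin end then enters along the board and pushes the heads together.
- hammer_head (a point): Centre of the head of the hammer to be hung (all three alike). Steel head 64 mm long (own y) between flat round faces of 27 mm diameter; its middle 40 mm is a block 32 mm wide (x), 30 high (z). Own z runs from handle to head; the handle is 14 mm thick, its rounded tip 125 mm below this point. 0.2 to 0.4 kg, nearly all in the head. At first z leans about 32 degrees from vertical, y is level.
- leaner: Fixed wooden holder, base 112 x 76 mm, about 100 mm high; origin: centre of its underside. A drilled block leans 30 degrees towards its -x side (the robot's); its hole is 16 mm wide, 65 mm deep, so the hammer comes free after being drawn about 70 mm along its handle's axis. The head's underside stands 45 mm clear of the block along that axis.
- hung1_head (a point): Centre of the head of the hammer hanging in the ring next to the back board; size and axes as for the other hammer.
- hung2_head (a point): Centre of the head of the hammer hanging in the middle ring; size and axes as for the other hammer.
- wedge_center (a point): Half-way up the wooden wedge: 80 mm high, 36 wide (own y), 60 g, thin end down in its keeper. Its -x face is flat and upright, 12.5 mm from this point; the +x face slopes. Thickness 12 mm at the thin end, 18 at 10 mm up, 20.5 at 22.5, 32 at the top. Tight, this point is about 48 mm over the rail's top or a little less. It holds by friction once pressed in with 10 to 15 N.
- keeper: Fixed dark wooden block 62 x 72 mm, 37 mm high; origin: centre of its underside. The wedge stands loosely in its upright slot, 25 mm deep; the upper 55 mm of the wedge stick out. Axes nearly those of the wedge.
Things that resemble listed ones, but are neither listed nor needed, are in the scene too. There is more than one size of the part that bears wedge_center; the job needs the smaller.

How it is judged:
By the outcome, as a careful person would: the job done as asked, in the order asked, and still so for the second after the job is handed in, with the robot touching nothing.
It also fails if it takes over 58 s, if anything falls off the work surface, if the arm or the gripper's body presses on something with over 40 N, if the wrist force passes 120 N, or if a joint passes its speed limit or range.

## Working session

There is one attempt and no reset: what is moved stays moved. The work goes in short steps, Python scripts to look and compute and a shell command to move; the robot and the scene stay as the last step left them, time stands still between calls to the robot, and variables do not carry over. Pictures are saved under pics/ and viewed, at most 10 in all, crops included, and the job is handed in when it is done.

```bash
mkdir -p pics
cat > h.py <<'E'
import numpy as np,cv2
from station import status,optics,order,arm
from scipy.spatial.transform import Rotation as Ro
def grab(n,save=None):
    f=optics.grab_frame(n)
    if save: cv2.imwrite(f'pics/{save}.png',f['color'][...,::-1]); np.savez(f'pics/{save}.npz',**{k:f[k] for k in('color','mtx','cam_to_world')})
    return f
def ray(f,u,v,fish=False):
    K=f['mtx'];T=f['cam_to_world'];x=(u-K[0,2])/K[0,0];y=(v-K[1,2])/K[1,1]
    if fish:
        r=np.hypot(x,y)+1e-12;d=np.array([x/r*np.sin(r),y/r*np.sin(r),np.cos(r)])
    else: d=np.array([x,y,1.])
    d=T[:3,:3]@d;return T[:3,3],d/np.linalg.norm(d)
def plane(f,u,v,z,fish=False):
    o,d=ray(f,u,v,fish);return o+d*(z-o[2])/d[2]
def tri(*rs):
    A=sum(np.eye(3)-np.outer(d,d) for o,d in rs);b=sum((np.eye(3)-np.outer(d,d))@o for o,d in rs)
    p=np.linalg.solve(A,b);return p,[round(1e3*np.linalg.norm(np.cross(p-o,d)),1) for o,d in rs]
def proj(f,p,fish=False):
    T=np.linalg.inv(f['cam_to_world']);c=T[:3,:3]@np.asarray(p)+T[:3,3];K=f['mtx']
    if fish:
        th=np.arctan2(np.hypot(*c[:2]),c[2]);q=c[:2]/np.hypot(*c[:2])*th
    else: q=c[:2]/c[2]
    return np.array([K[0,0]*q[0]+K[0,2],K[1,1]*q[1]+K[1,2]])
E
python3 - <<'E'
from h import *
np.set_printoptions(precision=4,suppress=True)
for n in('scene','top'):
    f=grab(n,n+'0');print(n,f['mtx'],f['cam_to_world'])
s=status.get_state();print(s['eef_pos'],s['ee_rot'],s['width'],arm.tip_reach)
E
```

```text
scene [[452.894    0.     318.9782]
 [  0.     452.894  228.6817]
 [  0.       0.       1.    ]] [[-0.7602 -0.4338  0.4837  0.1191]
 [-0.6494  0.4835 -0.587   0.7784]
 [ 0.0208 -0.7603 -0.6492  0.6642]
 [ 0.      0.      0.      1.    ]]
top [[466.7885   0.     320.0364]
 [  0.     466.7885 244.8036]
 [  0.       0.       1.    ]] [[ 0.0131 -0.9813  0.1918  0.3476]
 [-0.9999 -0.0139 -0.003   0.2528]
 [ 0.0056 -0.1918 -0.9814  0.9528]
 [ 0.      0.      0.      1.    ]]
[ 0.1856 -0.6486  0.2397] [ 3.1402 -0.0001 -2.8629] 0.08715471365955231 0.014
```

View pics/scene0.png

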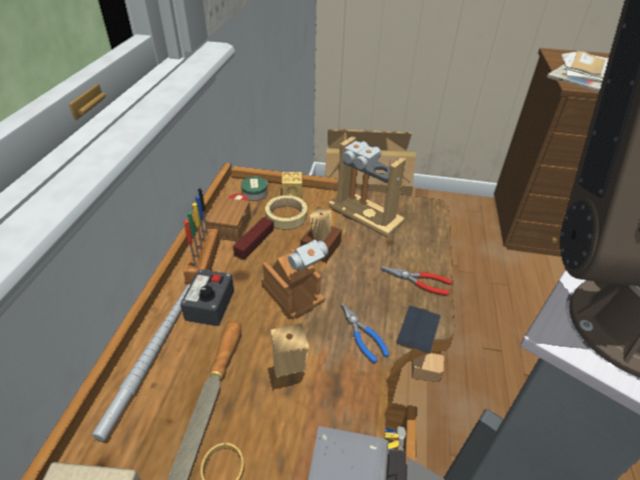

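View pics/top0.png

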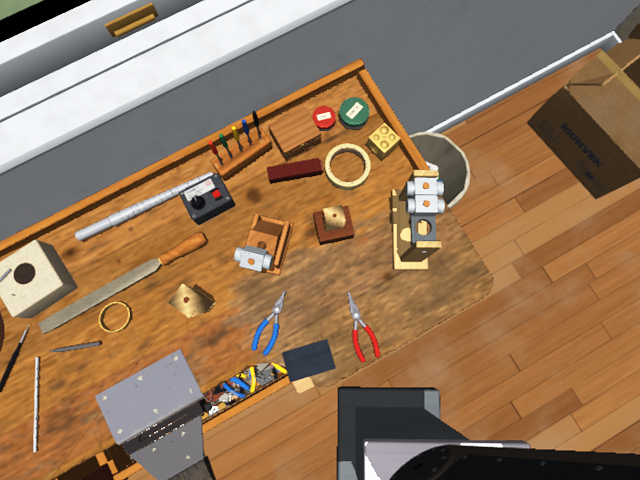

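The scene view shows the rack at (370,180), the leaner with its hammer at (300,270), a small wedge in a dark keeper at (320,225) and a second wedge at (290,350). In the top view they are at (415,215), (262,245), (335,220) and (190,300). The two wedge candidates are the ones at (335,220) and (190,300) in the top view. I'll enlarge the regions to decide.

Run:
```python
import cv2,numpy as np
s=cv2.imread('pics/scene0.png');t=cv2.imread('pics/top0.png')
def c(im,x,y,w,h):return cv2.resize(im[y:y+h,x:x+w],(400,300),interpolation=cv2.INTER_CUBIC)
# scale: 4x (100x75), or 100x75
a=np.vstack([np.hstack([c(s,255,205,120,90)[:300],c(s,235,310,120,90)]),np.hstack([c(t,235,185,120,90),c(t,370,160,120,90)[:, :]])])
cv2.imwrite('pics/crop1.png',a)
```

```text
(no output)
```

View pics/crop1.png

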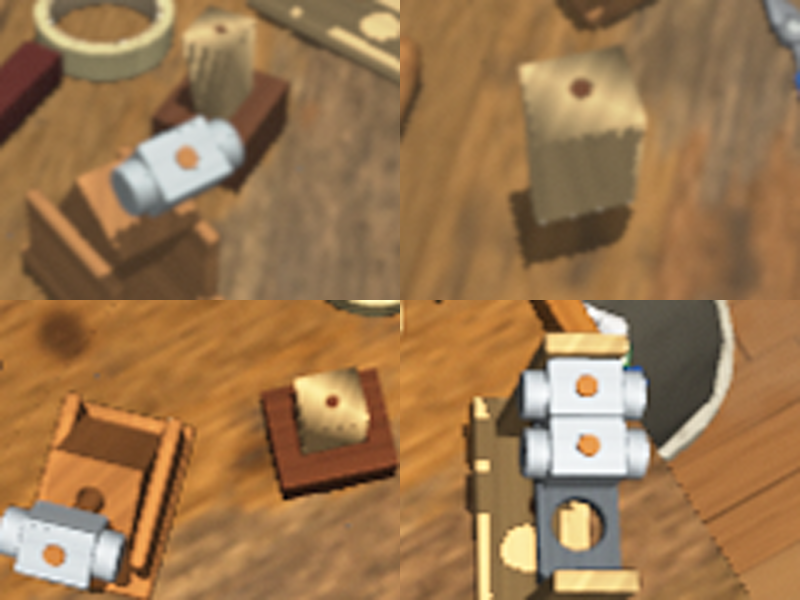

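The wedge in the dark keeper, at scene (321,214) and top (335,216), is the smaller one and stands in a slot, so it fits the description. The one at top (190,300) is clearly bigger and is rejected. Next I triangulate the dots.

Run:
```python
from h import *
np.set_printoptions(precision=4,suppress=True)
S=dict(np.load('pics/scene0.npz'));T=dict(np.load('pics/top0.npz'))
def dots(f,x0,x1,y0,y1):
    im=f['color'][y0:y1,x0:x1].astype(int)
    m=((im[...,0]-im[...,2]>50)).astype(np.uint8)
    n,l,st,c=cv2.connectedComponentsWithStats(m)
    return [(c[i]+[x0,y0],st[i,4]) for i in range(1,n) if 3<st[i,4]<60]
print('scene hung',dots(S,340,388,138,175));print('scene ham',dots(S,295,325,240,270))
print('top hung',dots(T,410,442,175,215));print('top ham',dots(T,238,270,250,272))
for n,a,b in(('ham',(311.1,252.1),(251.5,261.5)),('wedge',(321.3,214),(334.6,215.6))):
    print(n,tri(ray(S,*a),ray(T,*b)))
print('hung1 z.15+.. ',[plane(T,*p,.165) for p in((426.1,185.5),(426.4,203.5))],'ring',plane(T,423.1,228.1,.135))
```

```text
scene hung [(array([387., 141.]), np.int32(5)), (array([355.7778, 145.5556]), np.int32(9)), (array([368.5, 150.8]), np.int32(10)), (array([353.9474, 171.7368]), np.int32(19)), (array([380.   , 171.375]), np.int32(16)), (array([359.7692, 173.1538]), np.int32(13))]
scene ham [(array([297.1364, 243.3409]), np.int32(44)), (array([306.8462, 240.3077]), np.int32(13)), (array([310.5882, 251.6765]), np.int32(34))]
top hung [(array([425.5208, 175.4792]), np.int32(48)), (array([425.5882, 185.3235]), np.int32(34)), (array([439.5, 196.5]), np.int32(8)), (array([426.1143, 202.9429]), np.int32(35)), (array([438.5, 214. ]), np.int32(6))]
top ham [(array([268.3333, 251.3333]), np.int32(9)), (array([250.7273, 261.1515]), np.int32(33)), (array([265.5882, 270.1765]), np.int32(17))]
ham (array([0.4726, 0.3687, 0.1515]), [np.float64(0.5), np.float64(0.5)])
wedge (array([0.5724, 0.2229, 0.0917]), [np.float64(0.6), np.float64(0.6)])
hung1 z.15+..  [array([0.6109, 0.0645, 0.165 ]), array([0.5779, 0.065 , 0.165 ])] ring [0.5407 0.0652 0.135 ]
```

```bash
cat >> h.py <<'E'
def go(*tg):
    """tg: (x,y,z,yaw) -> tool-frame shift mm and turn from present pose"""
    s=status.get_state();R=Ro.from_euler('xyz',s['ee_rot']).as_matrix();p=s['eef_pos'];y0=s['ee_rot'][2]
    for t in tg:
        print((R.T@(np.array(t[:3])-p)*1e3).round(1).tolist(),'turn',round((y0-t[3]+np.pi)%(2*np.pi)-np.pi,3))
E
python3 - <<'E'
from h import *
np.set_printoptions(precision=4,suppress=True)
S=dict(np.load('pics/scene0.npz'));T=dict(np.load('pics/top0.npz'))
for a,b in(((355.8,145.6),(425.6,185.3)),((368.5,150.8),(426.1,202.9))):print(tri(ray(S,*a),ray(T,*b)))
go((.45,-.35,.36,-1.8),(.5,0,.36,-.9),(.42,.33,.34,-.2))
E
```

```text
(array([0.6101, 0.0657, 0.1671]), [np.float64(0.5), np.float64(0.5)])
(array([0.5772, 0.0657, 0.1676]), [np.float64(1.1), np.float64(1.1)])
[-336.3, 214.5, -120.0] turn -1.063
[-480.6, 537.2, -119.6] turn -1.963
[-494.5, 876.5, -99.1] turn -2.663
```

```bash
python3 -m jog '[[1,[-336,214,-120],-1.06],[1,[-336,214,-120],-1.06],[1,[-336,214,-120],-1.06],[1,[-336,214,-120],-1.06],[1,[-336,214,-120],-1.06],[1,[-336,214,-120],-1.06],[1,[-400,370,-120],-1.5],[1,[-440,450,-120],-1.7],[1,[-480,537,-120],-1.96],[1,[-480,537,-120],-1.96],[1,[-480,537,-120],-1.96],[1,[-494,876,-100],-2.66],[1,[-494,876,-100],-2.66],[1,[-494,876,-100],-2.66],[1,[-494,876,-100],-2.66],[1,[-494,876,-100],-2.66],[1,[-494,876,-100],-2.66],[1,[-494,876,-100],-2.66],[1,[-494,876,-100],-2.66],[1,[-494,876,-100],-2.66]]'
python3 - <<'E'
from h import *
f=grab('wrist','w1');s=status.get_state();print(s['eef_pos'],s['ee_rot'],s['q'],f['mtx'],f['cam_to_world'])
E
```

```text
t: 2.6
eef_pos: [0.4194, 0.3289, 0.3402]
ee_rot: [3.141, 0.0, -0.202]
force: [0.1, -0.6, 0.7]
width: 0.0874
gripper_force: 0.0
[0.41959021 0.32856339 0.34051205] [ 3.14127809e+00  1.06591549e-04 -2.03084765e-01] [ 1.03248745e+00  7.22416040e-02 -1.32548287e-01  2.88663430e-06
 -1.36633855e+00  3.35223538e-01] [[371.64829954   0.         319.86961114]
 [  0.         371.64829954 242.27297689]
 [  0.           0.           1.        ]] [[-0.20154772 -0.93082059 -0.30487955  0.50260795]
 [-0.97947795  0.1919186   0.06156453  0.31163057]
 [ 0.00120653  0.31103099 -0.950399    0.48481985]
 [ 0.          0.          0.          1.        ]]
```

View pics/w1.png

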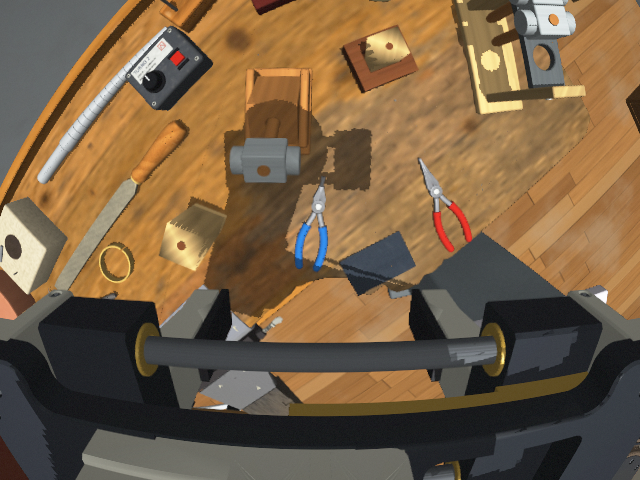

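The wrist view shows the hammer head at (231..299, ~160) with its dot at (264,171), nearly level in the picture, and the keeper wedge at (388,47). The head is clear of other things on both sides.

Run:
```python
from h import *
np.set_printoptions(precision=4,suppress=True)
S=dict(np.load('pics/scene0.npz'));T=dict(np.load('pics/top0.npz'));W=dict(np.load('pics/w1.npz'))
im=W['color'].astype(int);sub=im[135:190,222:310]
m=((sub[...,2]-sub[...,0]>5)&(sub[...,2]>90)).astype(np.uint8);n,l,st,c=cv2.connectedComponentsWithStats(m);i=1+np.argmax(st[1:,4]);print(st[i])
m=l==i
for k in range(0,88,8):
    r=np.where(m[:,k])[0];print(k+222,(r.min()+135,r.max()+135) if len(r) else None,end=' ')
ys,xs=np.where(m);d=(im[135:190,222:310,0]-im[135:190,222:310,2]>50)&(np.hypot(np.arange(88)-42,(np.arange(55)-36)[:,None])<9)
dy,dx=np.where(d);dot=(dx.mean()+222,dy.mean()+135);print('\ndot',dot)
d3,e=tri(ray(S,310.6,251.7),ray(T,250.7,261.2),ray(W,*dot,True));print(d3,e)
xl,xr=xs.min()+222,xs.max()+223
for z in(.135,.14):
    L=plane(W,xl,160,z,True);R=plane(W,xr,159,z,True);v=L-R;print(xl,xr,L,R,'len',np.linalg.norm(v),'yaw',np.arctan2(-v[0],v[1]),'mid',(L+R)/2)
```

```text
[  8   4  57  43 699]
222 None 230 (np.int64(166), np.int64(166)) 238 (np.int64(147), np.int64(166)) 246 (np.int64(144), np.int64(169)) 254 (np.int64(144), np.int64(175)) 262 (np.int64(151), np.int64(160)) 270 (np.int64(139), np.int64(159)) 278 (np.int64(140), np.int64(161)) 286 (np.int64(140), np.int64(141)) 294 None 302 None 
dot (np.float64(263.1546391752577), np.float64(170.54639175257734))
[0.4729 0.3697 0.1529] [np.float64(0.5), np.float64(0.6), np.float64(0.2)]
230 287 [0.4887 0.4017 0.135 ] [0.4773 0.3479 0.135 ] len 0.054973939963262664 yaw -0.21011821301173064 mid [0.483  0.3748 0.135 ]
230 287 [0.4889 0.4004 0.14  ] [0.4776 0.3474 0.14  ] len 0.05418819352547305 yaw -0.21011821301172973 mid [0.4833 0.3739 0.14  ]
```

Run:
```python
from h import *
np.set_printoptions(precision=4,suppress=True)
W=dict(np.load('pics/w1.npz'))
L=plane(W,230.5,160,.139,True);R=plane(W,299.5,159,.139,True);v=L-R;yaw=np.arctan2(-v[0],v[1]);print(L,R,np.linalg.norm(v),yaw,(L+R)/2)
yaw=-.2;a=np.array([np.cos(yaw),np.sin(yaw)]);d3=np.array([.4729,.3697,.1529]);h=np.r_[-a*np.sin(.56),np.cos(.56)]
c=d3-.0165*h;print('c',c,'hz',h)
g=c+np.array([0,0,.0]); # grasp point
go((*c[:2],.24,yaw),(*c[:2],c[2]+.002-.005,yaw))
```

```text
[0.4888 0.4002 0.139 ] [0.4751 0.3362 0.139 ] 0.06549520698087727 -0.2105554964584067 [0.4819 0.3682 0.139 ]
c [0.4815 0.368  0.1389] hz [-0.5206  0.1055  0.8473]
[52.7, -51.1, 100.5] turn -0.003
[52.7, -51.1, 204.6] turn -0.003
```

```bash
python3 -m jog '[[1,[53,-51,100],0],[1,[53,-51,100],0],[1,[53,-51,130],0],[1,[53,-51,170],0],[1,[53,-51,195],0],[1,[53,-51,204],0],[1,[53,-51,204],0],[1,[53,-51,204],0],[-1,[53,-51,204],0],[-1,[53,-51,204],0],[-1,[53,-51,204],0],[-1,[53,-51,204],0],[-1,[53,-51,204],0],[-1,[53,-51,204],0]]' 20
```

```text
t: 4.4
eef_pos: [0.4818, 0.3685, 0.1368]
ee_rot: [-3.141, -0.0, -0.203]
force: [-1.7, -0.4, 4.7]
width: 0.0641
gripper_force: 19.9
```

```bash
python3 -m jog '[[-1,[-5,0,-9],0],[-1,[-11,0,-18],0],[-1,[-17,0,-28],0],[-1,[-23,0,-37],0],[-1,[-29,0,-47],0],[-1,[-29,0,-47],0],[-1,[-13,0,-54],0],[-1,[3,0,-61],0],[-1,[15,0,-64],0],[-1,[27,0,-66],0],[-1,[37,0,-67],0],[-1,[40,0,-68],0],[-1,[40,0,-68],0]]' 20
python3 - <<'E'
from h import *
a=grab('scene','s2')['color'][130:355,200:440];b=grab('wrist','w2')['color'][60:285,180:420]
cv2.imwrite('pics/v2.png',cv2.resize(np.hstack([a,b]),(800,375))[...,::-1])
E
```

```text
t: 6.02
eef_pos: [0.521, 0.36, 0.2042]
ee_rot: [3.141, 0.0, -0.203]
force: [-1.1, -1.8, -3.6]
width: 0.0639
gripper_force: 20.0
```

View pics/v2.png

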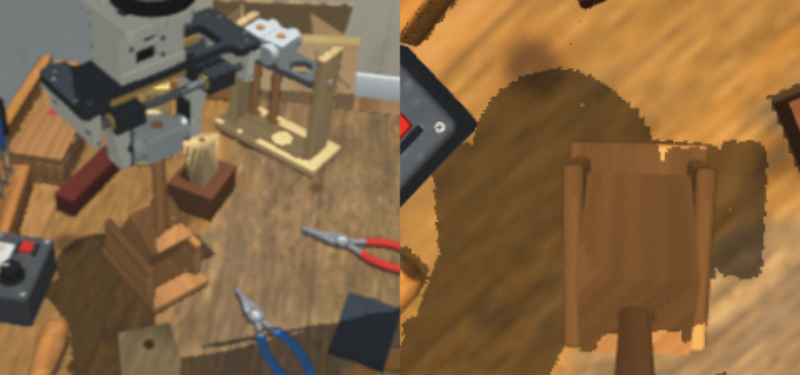

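The scene view shows the handle about upright beneath the gripper, at roughly (294,229)-(298,271) in the full image. I'll check this against a projected vertical line.

Run:
```python
from h import *
S=dict(np.load('pics/s2.npz'))
c=np.array([.521,.360]);
for z in(.17,.14,.11,.084):print(z,proj(S,(*c,z)).round(1), 'per 10mm a:',(proj(S,(c[0]+.0098,c[1]-.002,z))-proj(S,(*c,z))).round(1))
im=S['color'].astype(int)
for v in(228,234,240,246,252,258,264,270):
    print(v,im[v,284:308,0].tolist())
```

```text
0.17 [292.7 228.2] per 10mm a: [-3.4 -3.1]
0.14 [293.  241.4] per 10mm a: [-3.3 -3.1]
0.11 [293.3 254. ] per 10mm a: [-3.3 -3.1]
0.084 [293.5 264.5] per 10mm a: [-3.2 -3.1]
228 [132, 133, 133, 132, 128, 116, 104, 102, 107, 114, 122, 121, 116, 108, 111, 139, 158, 158, 156, 156, 158, 158, 162, 169]
234 [155, 159, 158, 161, 162, 161, 149, 124, 109, 112, 120, 120, 117, 110, 108, 132, 156, 166, 169, 165, 151, 132, 116, 99]
240 [159, 156, 150, 152, 158, 158, 150, 127, 107, 109, 118, 123, 118, 111, 103, 105, 103, 93, 98, 109, 119, 122, 122, 123]
246 [153, 149, 146, 146, 151, 157, 159, 144, 118, 109, 116, 120, 118, 113, 104, 96, 83, 71, 66, 64, 66, 66, 67, 66]
252 [163, 167, 164, 167, 168, 155, 128, 108, 103, 106, 114, 119, 119, 114, 104, 99, 103, 112, 114, 115, 112, 94, 73, 66]
258 [112, 113, 115, 116, 116, 116, 113, 112, 105, 103, 112, 119, 120, 116, 107, 98, 103, 112, 116, 116, 119, 117, 113, 112]
264 [112, 112, 115, 115, 115, 113, 112, 108, 99, 99, 111, 118, 119, 116, 108, 99, 95, 104, 113, 119, 131, 137, 139, 159]
270 [99, 109, 114, 118, 115, 114, 114, 112, 113, 113, 111, 110, 125, 158, 187, 204, 211, 212, 214, 217, 216, 210, 200, 199]
```

```bash
python3 -c "
from h import *
go((.521,.36,.38,-.203),(.47,.065,.38,0))"
```

```text
[0.2, 0.3, -175.6] turn 0.0
[9.6, 299.5, -175.4] turn -0.203
```

```bash
python3 -m jog '[[-1,[0,0,-20],0],[-1,[0,0,-60],0],[-1,[0,0,-120],0],[-1,[0,0,-175],0],[-1,[5,40,-175],0],[-1,[10,90,-175],-0.1],[-1,[10,140,-175],-0.2],[-1,[10,190,-175],-0.2],[-1,[10,240,-175],-0.2],[-1,[10,280,-175],-0.203],[-1,[10,299,-175],-0.203],[-1,[10,299,-175],-0.203],[-1,[10,299,-175],-0.203]]' 20
python3 - <<'E'
from h import *
a=grab('scene','s3')['color'][60:285,240:480];b=grab('wrist','w3')['color'][150:390,180:436]
cv2.imwrite('pics/v3.png',np.hstack([cv2.resize(a,(400,375)),cv2.resize(b,(400,375))])[...,::-1])
E
```

```text
t: 7.75
eef_pos: [0.4709, 0.0663, 0.3797]
ee_rot: [-3.141, -0.001, 0.001]
force: [0.4, 0.5, -2.3]
width: 0.0642
gripper_force: 20.0
```

View pics/v3.png

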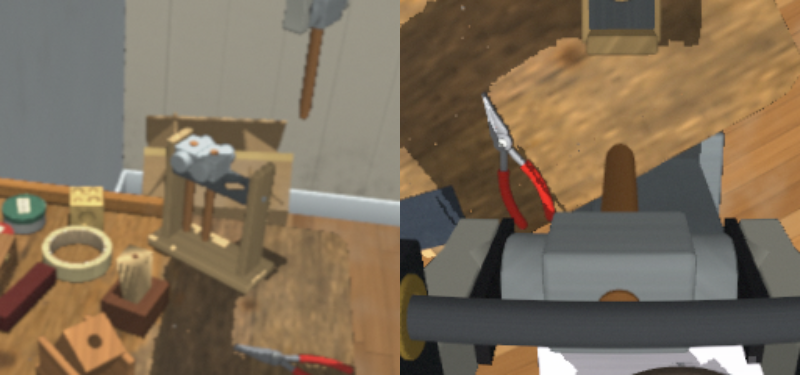

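The wrist crop shows the hammer held square, with its tip at full-image (321,245), and the rack's front board above it. The scene crop shows the tip at (423,131). I measure the tip, the hung-head dots and the ring.

Run:
```python
from h import *
np.set_printoptions(precision=4,suppress=True)
S=dict(np.load('pics/s3.npz'));W=dict(np.load('pics/w3.npz'));T=dict(np.load('pics/top0.npz'))
print('tip',tri(ray(S,423,130.8),ray(W,321.4,244.7,True)))
im=W['color'].astype(int)
for p in((.6101,.0657,.167),(.5772,.0657,.1675)):
    q=proj(W,p,True).round().astype(int);print(q)
    s=im[q[1]-14:q[1]+15,q[0]-14:q[0]+15];m=((s[...,0]-s[...,2]>50)).astype(np.uint8)
    n,l,st,c=cv2.connectedComponentsWithStats(m);print([(c[i]+q-14,st[i,4]) for i in range(1,n) if st[i,4]>8])
rg=proj(W,(.5407,.0652,.135),True).round().astype(int);print('ring px',rg)
x0,y0=rg-[30,30];s=W['color'][rg[1]-30:rg[1]+30,rg[0]-40:rg[0]+40]
out=cv2.resize(W['color'][0:190,230:410],(720,600)if 0 else (568,600),interpolation=cv2.INTER_CUBIC);cv2.imwrite('pics/v4.png',out[...,::-1])
```

```text
tip (array([0.4638, 0.0637, 0.2548]), [np.float64(2.2), np.float64(2.2)])
[320  69]
[(array([320.7603,  68.6777]), np.int32(121))]
[320 103]
[(array([321.1228, 102.1404]), np.int32(114))]
ring px [321 139]
```

View pics/v4.png

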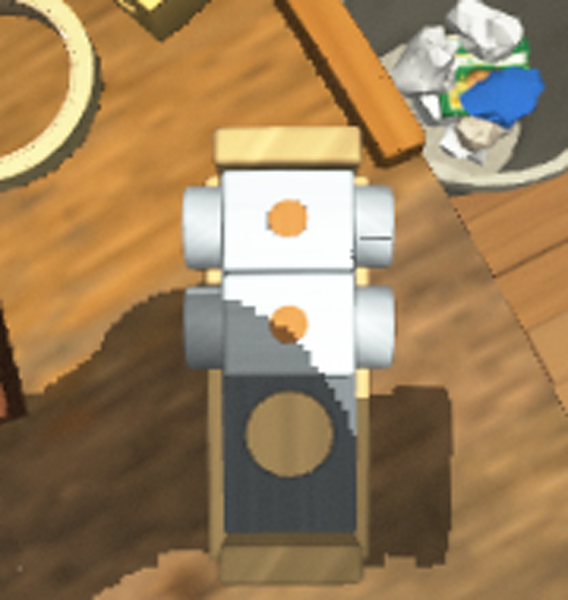

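The ring hole is at full-image (321.6,137.4) and the rack is square to the camera. Next I get the hammer's offset and tilt in the hand from the head's front-face edges, crop rows ~212 and ~250.

Run:
```python
from h import *
np.set_printoptions(precision=4,suppress=True)
W=dict(np.load('pics/w3.npz'));S=dict(np.load('pics/s3.npz'))
print('ring',plane(W,321.6,137.4,.135,True),'dots',plane(W,320.8,68.7,.167,True),plane(W,321.1,102.1,.167,True))
g=cv2.cvtColor(W['color'],cv2.COLOR_RGB2GRAY).astype(int)
print('col 335 rows 278-320',g[278:320,335].tolist())
zc=.3797+.005
for v in(284,285,286,309,310,311):
    print(v,[ (z,plane(W,320,v,z,True)[0].round(4)) for z in(zc-.015,zc+.015)])
# handle centre line in scene & wrist
im=S['color'].astype(int)
for v in range(76,134,8):
    r=im[v,405:450];m=np.where((r[:,0]-r[:,2]>35))[0];print(v,(m.mean()+405).round(1) if len(m) else None,len(m),proj(S,(.4709,.0663,.3797)).round(1))
for z in(.36,.30,.26):print(proj(S,(.4709,.0663,z)).round(1))
```

```text
ring [0.5427 0.0643 0.135 ] dots [0.6102 0.0653 0.167 ] [0.5777 0.065  0.167 ]
col 335 rows 278-320 [72, 73, 69, 72, 71, 72, 70, 78, 90, 93, 93, 93, 91, 93, 93, 91, 89, 90, 89, 90, 94, 93, 94, 92, 92, 91, 93, 93, 93, 97, 97, 96, 91, 100, 110, 123, 130, 134, 135, 135, 136, 137]
284 [(0.3697, np.float64(0.4853)), (0.3997, np.float64(0.499))]
285 [(0.3697, np.float64(0.4848)), (0.3997, np.float64(0.4986))]
286 [(0.3697, np.float64(0.4843)), (0.3997, np.float64(0.4982))]
309 [(0.3697, np.float64(0.4723)), (0.3997, np.float64(0.4885))]
310 [(0.3697, np.float64(0.4718)), (0.3997, np.float64(0.4881))]
311 [(0.3697, np.float64(0.4712)), (0.3997, np.float64(0.4876))]
76 None 0 [429.7  64.3]
84 429.0 7 [429.7  64.3]
92 428.0 7 [429.7  64.3]
100 426.5 6 [429.7  64.3]
108 425.5 6 [429.7  64.3]
116 424.0 7 [429.7  64.3]
124 422.5 6 [429.7  64.3]
132 408.6 5 [429.7  64.3]
[427.7  75.6]
[421.9 107.9]
[418.3 127.7]
```

```bash
python3 -m jog '[[-1,[30,1,0],0],[-1,[60,1,0],0],[-1,[76,1,0],0],[-1,[76,1,0],0],[-1,[76,1,40],0],[-1,[76,1,70],0],[-1,[76,1,95],0],[-1,[76,1,102],0],[-1,[76,1,102],0],[-1,[76,1,102],0]]' 20
python3 - <<'E'
from h import *
a=grab('scene','s5')['color'][110:230,320:420];b=grab('wrist','w5')['color'][150:390,180:436]
cv2.imwrite('pics/v5.png',np.hstack([cv2.resize(a,(400,480)),cv2.resize(b,(400,480))])[...,::-1])
E
```

```text
t: 9.1
eef_pos: [0.547, 0.0648, 0.279]
ee_rot: [-3.141, -0.002, 0.0]
force: [0.3, -0.2, -1.3]
width: 0.0637
gripper_force: 20.0
```

View pics/v5.png

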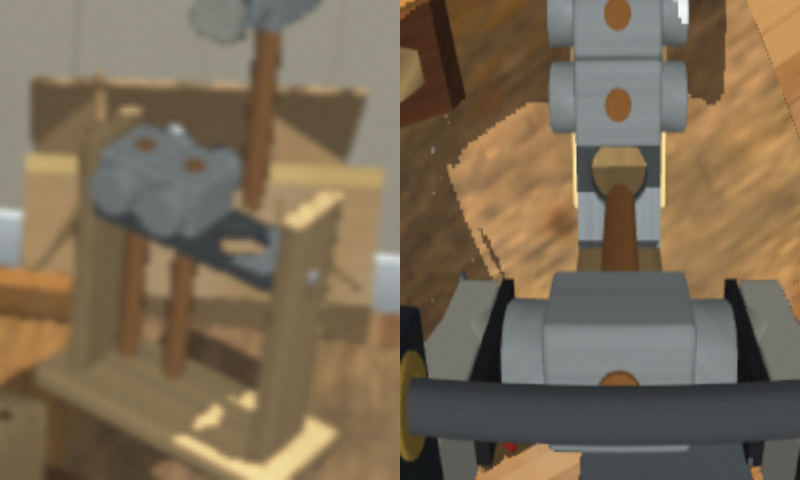

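The scene crop shows the tip at full-image (384,161), just above the ring hole at (381,172). The wrist crop shows the tip at full-image (321,243) and the ring at (321,236).

Run:
```python
from h import *
np.set_printoptions(precision=4,suppress=True)
S=dict(np.load('pics/s5.npz'));W=dict(np.load('pics/w5.npz'))
print(tri(ray(S,384,159),ray(W,320.8,246,True)),plane(W,320.8,246,.16,True),'ring',plane(W,320.8,235.5,.135,True),plane(S,381,171.5,.135))
```

```text
(array([0.5408, 0.0621, 0.1601]), [np.float64(2.7), np.float64(2.7)]) [0.543  0.0638 0.16  ] ring [0.5436 0.0637 0.135 ] [0.5367 0.0697 0.135 ]
```

```bash
python3 -m jog '[[-1,[1,0,15],0],[-1,[1,0,30],0],[-1,[1,0,45],0],[-1,[0,0,60],0],[-1,[-1,0,75],0],[-1,[-2,0,90],0],[-1,[-3,0,105],0],[-1,[-3,0,115],0],[-1,[-3,0,122],0],[-1,[-3,0,126],0],[-1,[-3,0,126],0]]' 20
```

```text
t: 10.58
eef_pos: [0.5436, 0.0645, 0.1515]
ee_rot: [3.142, 0.0, 0.0]
force: [0.9, -0.1, -3.3]
width: 0.0638
gripper_force: 20.0
```

Free so far. I lower in small steps until the head meets the rail.

```bash
python3 -m jog '[[-1,[0,0,2],0],[-1,[0,0,4],0],[-1,[0,0,6],0],[-1,[0,0,6],0],[-1,[0,0,6],0]]' 20
```

```text
t: 11.2
eef_pos: [0.5449, 0.0646, 0.1483]
ee_rot: [-3.141, -0.004, 0.001]
force: [-3.8, -0.3, 13.5]
width: 0.064
gripper_force: 20.0
```

```bash
python3 -m jog '[[-1,[0,0,2],0],[-1,[0,0,2],0],[-1,[1,0,-1],0],[-1,[3,0,-1],0],[-1,[4,0,-1],0],[-1,[4,0,-1],0]]' 8; python3 -m jog '[[0.72,[0,0,0],0],[0.72,[0,0,0],0],[1,[0,0,0],0],[1,[0,0,0],0],[1,[0,0,-30],0],[1,[0,0,-80],0],[1,[0,0,-130],0],[1,[-40,0,-190],0],[1,[-60,0,-200],0],[1,[-60,0,-200],0],[1,[-60,0,-200],0]]' 20
python3 - <<'E'
from h import *
a=grab('scene','s6')['color'][110:230,320:420];b=grab('wrist','w6')['color'][40:220,230:410]
cv2.imwrite('pics/v6.png',np.hstack([cv2.resize(a,(320,400)),cv2.resize(b,(400,400))])[...,::-1])
E
```

```text
t: 11.95
eef_pos: [0.5475, 0.0645, 0.1462]
ee_rot: [3.141, 0.001, 0.0]
force: [0.7, 0.0, -2.5]
width: 0.0639
gripper_force: 8.0
t: 13.32
eef_pos: [0.4874, 0.0646, 0.3461]
ee_rot: [-3.141, 0.0, 0.0]
force: [-0.4, 0.4, 0.1]
width: 0.0874
gripper_force: 0.0
```

View pics/v6.png

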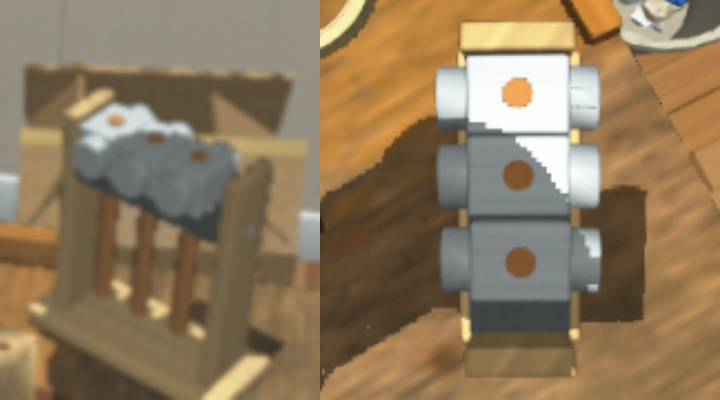

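The hammer is hung and square: head dots at wrist-crop (517,93), (517,175), (520,262), nearly packed, with the dark gap left at the front board. Next is the wedge. I look from its near side.

```bash
python3 -m jog '[[1,[-57,-60,20],-0.15],[1,[-57,-115,46],-0.29],[1,[-57,-115,46],-0.29],[1,[-57,-115,46],-0.29],[1,[-57,-115,46],-0.29]]' 20
python3 - <<'E'
from h import *
np.set_printoptions(precision=4,suppress=True)
f=grab('wrist','w7');q=proj(f,(.5724,.2229,.06),True).round().astype(int);print(q,status.get_state()['eef_pos'])
b=f['color'][max(q[1]-60,0):max(q[1]-60,0)+120,q[0]-60:q[0]+60];print(max(q[1]-60,0),q[0]-60)
S=dict(np.load('pics/s6.npz'));p=proj(S,(.5724,.2229,.06)).round().astype(int);print(p)
a=S['color'][p[1]-30:p[1]+30,p[0]-25:p[0]+25]
cv2.imwrite('pics/v7.png',np.hstack([cv2.resize(a,(300,360),interpolation=cv2.INTER_CUBIC),cv2.resize(b,(500,500),interpolation=cv2.INTER_CUBIC)[:360] if 0 else cv2.resize(b,(360,360),interpolation=cv2.INTER_CUBIC)])[...,::-1])
W=dict(np.load('pics/w6.npz'))
F=lambda c,r:(230+c*.45,40+r*.45)
print('board in',plane(W,*F(190+0,347),.171,True),[plane(W,*F(c-320,r),.167,True) for c,r in((517,93),(517,175),(520,262))])
E
```

```text
t: 14.05
eef_pos: [0.431, 0.1791, 0.3005]
ee_rot: [3.141, 0.0, 0.289]
force: [0.3, -0.4, 0.5]
width: 0.0876
gripper_force: 0.0
[318  64] [0.4311 0.1789 0.3007]
4 258
[321 226]
board in [0.5102 0.0678 0.171 ] [array([0.6097, 0.065 , 0.167 ]), array([0.5775, 0.065 , 0.167 ]), array([0.5434, 0.0639, 0.167 ])]
```

View pics/v7.png

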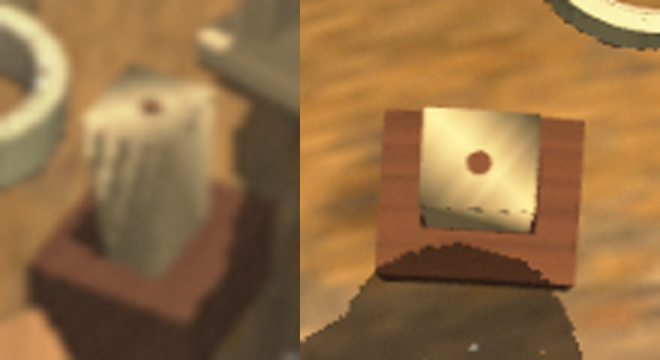

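From the near side a strip of the lower face shows, so the flat upright face looks toward the robot and the slope faces away, matching the rack. The dot is at full-image (317.7,58), and the wedge is turned about 0.06 rad clockwise.

Run:
```python
from h import *
np.set_printoptions(precision=4,suppress=True)
S=dict(np.load('pics/scene0.npz'));T=dict(np.load('pics/top0.npz'));W=dict(np.load('pics/w7.npz'))
F=lambda c,r:(258+(c-300)/3,4+r/3)
d,e=tri(ray(S,321,214),ray(T,334.4,215.4),ray(W,*F(479,162),True));print(d,e)
Q=[plane(W,*F(*p),.092,True) for p in((424,107),(540,115),(535,213),(421,205))];print(Q,'ctr',np.mean(Q,0))
yaw=[np.arctan2(-(l-r)[0],(l-r)[1]) for l,r in((Q[0],Q[1]),(Q[3],Q[2]))];print('yaw',yaw,np.linalg.norm(Q[0]-Q[1]),np.linalg.norm(Q[0]-Q[3]))
y=np.mean(yaw);a=np.array([np.cos(y),np.sin(y)]);p=d[:2]-.0025*a;print(p)
go((*p,.15,y),(*p,.067,y))
```

```text
[0.5731 0.2231 0.0913] [np.float64(0.6), np.float64(0.6), np.float64(0.3)]
[array([0.586 , 0.2444, 0.092 ]), array([0.5937, 0.2093, 0.092 ]), array([0.5624, 0.2016, 0.092 ]), array([0.5549, 0.2361, 0.092 ])] ctr [0.5743 0.2229 0.092 ]
yaw [np.float64(0.2134632024747007), np.float64(0.21351589006915286)] 0.03600729739192205 0.032173232703762496
[0.5707 0.2226]
[146.3, -2.1, 150.7] turn 0.075
[146.3, -2.2, 233.7] turn 0.075
```

The top face measures 36.0 x 32.2 mm, which confirms the right wedge. Grasping it now.

```bash
python3 -m jog '[[1,[60,0,60],0.075],[1,[110,-1,110],0.075],[1,[146,-2,150],0.075],[1,[146,-2,150],0.075],[1,[146,-2,180],0.075],[1,[146,-2,210],0.075],[1,[146,-2,228],0.075],[1,[146,-2,234],0.075],[1,[146,-2,234],0.075],[-1,[146,-2,234],0.075],[-1,[146,-2,234],0.075],[-1,[146,-2,234],0.075],[-1,[146,-2,234],0.075],[-1,[146,-2,234],0.075],[-1,[146,-2,234],0.075],[-1,[146,-2,234],0.075]]' 30 && python3 -c "
from h import *
go((.5707,.2226,.29,.214),(.5255,.0648,.29,0))"
```

```text
t: 16.1
eef_pos: [0.5698, 0.2232, 0.0665]
ee_rot: [3.142, 0.0, 0.215]
force: [-0.1, 1.0, -0.2]
width: 0.0357
gripper_force: 30.0
[0.7, 0.8, -223.5] turn 0.001
[-77.1, 145.3, -223.4] turn 0.215
```

```bash
python3 -m jog '[[-1,[0,0,-15],0],[-1,[0,0,-35],0],[-1,[0,0,-80],0],[-1,[0,0,-140],0],[-1,[0,0,-200],0],[-1,[0,0,-223],0],[-1,[-20,40,-223],0.1],[-1,[-45,80,-223],0.215],[-1,[-65,120,-223],0.215],[-1,[-78,145,-223],0.215],[-1,[-78,145,-223],0.215],[-1,[-78,145,-223],0.215]]' 30
python3 - <<'E'
from h import *
np.set_printoptions(precision=4,suppress=True)
W=grab('wrist','w8');S=grab('scene','s8');s=status.get_state();p=s['eef_pos'];print(p,s['ee_rot'])
# wedge +x top edge seen by wrist at top z=p+.025 ; print gray profile down the centre column
g=cv2.cvtColor(W['color'],cv2.COLOR_RGB2GRAY)
for n,q in(('top+x',(p[0]+.0195,p[1],p[2]+.025)),('top dot',(p[0]+.0035,p[1],p[2]+.025)),('bot+x',(p[0],p[1],p[2]-.055))):print(n,proj(W,q,True).round(1))
for v in range(200,345,3):print(v,W['color'][v,322].tolist(),end=' ')
E
```

```text
t: 17.6
eef_pos: [0.5246, 0.0651, 0.2903]
ee_rot: [-3.141, -0.001, -0.0]
force: [0.2, 1.1, -0.7]
width: 0.0357
gripper_force: 30.0
[0.5247 0.0656 0.2897] [-3.1415 -0.0001  0.0008]
top+x [317.4 309.6]
top dot [317.6 345.7]
bot+x [318.4 273.7]
200 [136, 143, 144] 203 [138, 142, 143] 206 [130, 129, 126] 209 [135, 92, 51] 212 [136, 91, 51] 215 [136, 91, 50] 218 [136, 91, 49] 221 [135, 92, 52] 224 [138, 144, 143] 227 [131, 137, 137] 230 [134, 142, 141] 233 [120, 127, 127] 236 [67, 72, 73] 239 [149, 156, 158] 242 [69, 73, 75] 245 [102, 85, 58] 248 [101, 84, 57] 251 [102, 85, 58] 254 [100, 83, 55] 257 [102, 84, 58] 260 [236, 205, 135] 263 [249, 228, 154] 266 [249, 228, 153] 269 [250, 228, 154] 272 [128, 109, 72] 275 [118, 98, 65] 278 [110, 92, 61] 281 [107, 88, 59] 284 [101, 84, 57] 287 [101, 83, 57] 290 [108, 90, 61] 293 [112, 93, 62] 296 [115, 96, 64] 299 [122, 101, 68] 302 [126, 104, 68] 305 [132, 110, 73] 308 [135, 113, 73] 311 [137, 114, 75] 314 [141, 116, 77] 317 [140, 115, 77] 320 [143, 118, 79] 323 [142, 117, 77] 326 [143, 120, 78] 329 [144, 119, 77] 332 [143, 119, 78] 335 [149, 122, 83] 338 [153, 127, 84] 341 [81, 48, 32] 344 [48, 51, 53]
```

Run:
```python
from h import *
W=dict(np.load('pics/w8.npz'))
r=W['color'].sum(2).astype(int)[230:280,322];print(r.tolist())
for n,v,z in(('head-x top',235,.165),('head-x',243.5,.165),('board inner',259,.171),('board outer',271.5,.171),('wedge bot+x',271.5,.2347),('wedge knee',286,.2447)):print(n,plane(W,322,v,z,True).round(4))
print([ (v,int(r2)) for v,r2 in zip(range(225,262,1),W['color'].sum(2).astype(int)[225:262,316])])
```

```text
[417, 425, 417, 374, 243, 222, 212, 211, 389, 463, 376, 220, 217, 221, 230, 245, 241, 241, 242, 239, 243, 245, 242, 237, 238, 237, 243, 244, 285, 485, 576, 620, 635, 631, 631, 629, 630, 633, 631, 632, 454, 305, 309, 291, 288, 281, 273, 275, 263, 256]
head-x top [0.5271 0.0631 0.165 ]
head-x [0.5203 0.0631 0.165 ]
board inner [0.5099 0.0631 0.171 ]
board outer [0.4996 0.0631 0.171 ]
wedge bot+x [0.5261 0.0635 0.2347]
wedge knee [0.5214 0.0635 0.2447]
[(225, 419), (226, 416), (227, 414), (228, 411), (229, 413), (230, 412), (231, 421), (232, 417), (233, 371), (234, 247), (235, 214), (236, 216), (237, 220), (238, 396), (239, 469), (240, 379), (241, 221), (242, 221), (243, 221), (244, 240), (245, 252), (246, 261), (247, 256), (248, 249), (249, 256), (250, 258), (251, 255), (252, 262), (253, 263), (254, 262), (255, 268), (256, 264), (257, 269), (258, 324), (259, 534), (260, 630), (261, 667)]
```

```bash
python3 -m jog '[[-1,[-1.5,0,20],0],[-1,[-1.5,0,40],0],[-1,[-1.5,0,55],0],[-1,[-1.5,0,62],0],[-1,[-1.5,0,69],0],[-1,[-1.5,0,75],0],[-1,[-1.5,0,75],0]]' 40
```

```text
t: 18.58
eef_pos: [0.523, 0.0648, 0.2143]
ee_rot: [3.141, 0.0, 0.0]
force: [0.0, 0.5, -0.4]
width: 0.0363
gripper_force: 40.0
```

```bash
python3 -m jog '[[-1,[0,0,3],0],[-1,[0,0,6],0],[-1,[0,0,9],0],[-1,[0,0,11],0],[-1,[0,0,11],0]]' 40
```

```text
t: 19.2
eef_pos: [0.5225, 0.0647, 0.203]
ee_rot: [3.141, 0.001, -0.0]
force: [-3.3, -0.0, -1.3]
width: 0.0355
gripper_force: 40.0
```

```bash
python3 -m jog '[[-1,[-0.5,0,1.5],0],[-1,[-0.5,0,3],0],[-1,[-0.5,0,4],0],[-1,[-0.5,0,4],0]]' 40; python3 -m jog '[[-1,[0,0,1],0],[-1,[0,0,2],0],[-1,[0,0,2],0]]' 40
```

```text
t: 19.7
eef_pos: [0.5219, 0.0647, 0.1993]
ee_rot: [3.141, 0.001, 0.0]
force: [-5.0, 0.7, 1.8]
width: 0.0355
gripper_force: 40.0
t: 20.08
eef_pos: [0.5215, 0.0646, 0.1972]
ee_rot: [3.141, 0.002, -0.0]
force: [-6.8, 0.5, 2.5]
width: 0.0354
gripper_force: 40.0
```

```bash
python3 -m jog '[[-1,[-0.5,0,1],0],[-1,[-0.5,0,2],0],[-1,[-0.5,0,2],0]]' 40; python3 -m jog '[[-1,[0,0,1],0],[-1,[0,0,2],0],[-1,[0,0,2],0]]' 40
```

```text
t: 20.45
eef_pos: [0.5213, 0.0647, 0.1957]
ee_rot: [3.141, 0.001, 0.0]
force: [-8.5, -1.6, 5.5]
width: 0.0359
gripper_force: 40.0
t: 20.82
eef_pos: [0.5213, 0.0646, 0.1947]
ee_rot: [3.141, 0.001, 0.001]
force: [-12.3, 0.6, 13.5]
width: 0.036
gripper_force: 40.0
```

```bash
python3 -m jog '[[-1,[-0.7,0,0],0],[-1,[-1.2,0,0.5],0],[-1,[-1.2,0,1],0],[-1,[-1.2,0,1],0]]' 40
```

```text
t: 21.32
eef_pos: [0.5212, 0.0646, 0.1946]
ee_rot: [3.141, -0.002, 0.001]
force: [-9.5, -1.2, 16.3]
width: 0.0361
gripper_force: 40.0
```

```bash
python3 -m jog '[[-1,[-1,0,0],0],[-1,[-1.5,0,0.5],0],[-1,[-1.5,0,1],0],[-1,[-1.5,0,1],0]]' 40
```

```text
t: 21.82
eef_pos: [0.521, 0.0647, 0.1944]
ee_rot: [3.141, -0.004, 0.002]
force: [-5.9, -1.9, 16.5]
width: 0.0363
gripper_force: 40.0
```

```bash
python3 -m jog '[[0.3,[-1,0,0],0],[0.3,[-1,0,0],0],[0.3,[-1,0,0],0],[0.3,[0,0,-20],0],[0.3,[0,0,-50],0],[-1,[2,0,-60],0],[-1,[2,0,-60],0],[-1,[2,0,-60],0],[-1,[2,0,-60],0],[-1,[2,0,-60],0],[-1,[2,0,-50],0],[-1,[2,0,-46],0],[-1,[2,0,-46],0]]' 20
```

```text
t: 23.45
eef_pos: [0.5211, 0.0648, 0.2369]
ee_rot: [3.141, 0.001, 0.0]
force: [0.2, -0.4, 0.5]
width: 0.0006
gripper_force: 0.0
```

```bash
python3 -m jog '[[-1,[0,0,2],0],[-1,[0,0,3.5],0],[-1,[0,0,5],0],[-1,[0,0,5],0]]'; python3 -m jog '[[-1,[0,0,1],0],[-1,[0,0,1],0]]'
```

```text
t: 23.95
eef_pos: [0.5219, 0.065, 0.2341]
ee_rot: [-3.141, -0.002, 0.001]
force: [-3.6, 0.3, 8.9]
width: 0.0003
gripper_force: 4.7
t: 24.2
eef_pos: [0.522, 0.065, 0.2341]
ee_rot: [-3.141, -0.003, 0.001]
force: [-5.8, 0.8, 16.0]
width: 0.0004
gripper_force: 7.9
```

Firm: 16 N with no movement. I lift off and verify by numbers.

```bash
python3 -m jog '[[-1,[0,0,0.4],0],[-1,[0,0,0.4],0],[-1,[0,0,-20],0],[-1,[0,0,-60],0],[-1,[-30,0,-110],0],[-1,[-60,0,-120],0],[-1,[-60,0,-120],0],[-1,[-60,0,-120],0]]'
python3 - <<'E'
from h import *
np.set_printoptions(precision=4,suppress=True)
W=grab('wrist','w9');S=grab('scene','s9')
def blob(f,p,r,fish,thr):
    q=proj(f,p,fish).round().astype(int);s=f['color'][q[1]-r:q[1]+r+1,q[0]-r:q[0]+r+1].astype(int)
    m=(thr(s)).astype(np.uint8);n,l,st,c=cv2.connectedComponentsWithStats(m)
    return [((c[i]+q-r).round(1),st[i,4]) for i in range(1,n) if st[i,4]>5],q
cu=lambda s:s[...,0]-s[...,2]>50
for x in(.610,.578,.546):
    B,q=blob(W,(x,.065,.167),10,True,cu);b=min(B,key=lambda k:np.hypot(*(k[0]-q)));print('head',plane(W,*b[0],.167,True),B)
    B,q=blob(S,(x,.065,.167),4,False,cu);print('  scene',q,B)
dk=lambda s:(s.sum(2)<260)
print('wedge dot',blob(W,(.526,.065,.220),12,True,dk),blob(S,(.526,.065,.22),6,False,dk))
s=status.get_state();print(s['t'],s['force'])
E
```

```text
t: 25.2
eef_pos: [0.4614, 0.065, 0.3515]
ee_rot: [-3.141, -0.0, 0.001]
force: [-0.3, -0.1, -0.1]
width: 0.0008
gripper_force: 0.0
head [0.6106 0.0651 0.167 ] [(array([319.3,  53.1]), np.int32(140))]
  scene [356 145] [(array([355.5, 145.5]), np.int32(8))]
head [0.5788 0.0649 0.167 ] [(array([319.5,  88.2]), np.int32(142))]
  scene [368 151] [(array([367.8, 150.6]), np.int32(9))]
head [0.5436 0.0646 0.167 ] [(array([319.9, 127.9]), np.int32(220))]
  scene [380 156] []
wedge dot ([(array([320.4, 154.3]), np.int32(84))], array([319, 152])) ([(array([392.7, 136.1]), np.int32(9))], array([391, 137]))
25.3 [-0.2858  1.1558 -0.3673]
```

Run:
```python
from h import *
np.set_printoptions(precision=4,suppress=True)
W=dict(np.load('pics/w9.npz'));S=dict(np.load('pics/s9.npz'))
print(tri(ray(W,320.4,154.3,True),ray(S,392.7,136.1)),plane(W,320.4,154.3,.22,True))
for c in(310,332):print(c,[int(v) for v in W['color'].sum(2)[60:165,c]])
im=W['color'].astype(int)[112:140,305:336];m=(im[...,0]-im[...,2]>50)
for r,row in enumerate(m):print(r+112,''.join('#' if k else '.' for k in row))
```

```text
(array([0.5242, 0.0641, 0.2215]), [np.float64(0.3), np.float64(0.3)]) [0.5243 0.0642 0.22  ]
310 [761, 761, 761, 761, 760, 760, 761, 761, 761, 754, 677, 356, 682, 757, 761, 761, 761, 760, 761, 761, 761, 761, 761, 759, 758, 761, 761, 762, 762, 762, 762, 762, 763, 762, 764, 764, 764, 764, 764, 726, 425, 421, 425, 429, 427, 377, 292, 377, 422, 446, 450, 451, 444, 438, 432, 429, 433, 437, 430, 418, 423, 423, 433, 436, 427, 437, 437, 433, 435, 435, 428, 395, 351, 356, 364, 365, 373, 372, 374, 383, 387, 389, 396, 397, 396, 397, 392, 391, 384, 376, 371, 370, 360, 353, 345, 344, 334, 330, 320, 320, 312, 305, 306, 300, 296]
332 [761, 761, 761, 761, 760, 761, 761, 762, 762, 754, 667, 359, 713, 761, 761, 761, 761, 761, 761, 761, 761, 761, 761, 761, 761, 761, 762, 762, 762, 764, 764, 764, 764, 764, 764, 765, 764, 764, 764, 764, 764, 764, 764, 765, 764, 741, 471, 666, 755, 764, 764, 764, 764, 764, 764, 764, 761, 434, 428, 422, 423, 425, 432, 434, 436, 437, 430, 429, 434, 443, 419, 329, 279, 277, 288, 295, 288, 300, 308, 320, 320, 320, 313, 318, 319, 316, 319, 320, 327, 325, 327, 333, 338, 350, 35
[... 360 characters left out ...]
######..........
121 ..........############.........
122 ..........############.........
123 .........#############.........
124 .........##############........
125 ..........#############........
126 ..........############.........
127 ..........############.........
128 ...........##########..........
129 ............########...........
130 .............######............
131 ..............####.............
132 ##############################.
133 ###############################
134 ###############################
135 ###############################
136 ###############################
137 ###############################
138 ###############################
139 ###############################
```

The heads are evenly packed: dot rows 53.1/88.2/124.4 and seams about 1 px wide. The wedge top sits at 0.2215 m, so its centre is about 46 mm over the rail, and the gripper is clear. Handing in.

```bash
python3 -c "
from station import order
print(order.job_done())"
```

```text
the job is handed in; nothing more can be done
None
```

The job is handed in at about 25 s: the hammer hangs in the empty ring, the three heads measure as packed tight, and the wedge is pressed in with about 16 N and released, with the arm clear; no verdict was returned.

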